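# Sweep the chopstick rests into the organiser drawer and shut it

### The arm

A 7-joint arm with a two-finger parallel gripper is mounted at the origin on the work surface. World frame = base frame: x ahead of the robot, y to its left, z up, the work surface at z = 0. Lengths are in m, angles in rad, forces in N, time in s.
With the tool pointing down it reaches from about 0.425 to 0.95 m from the base axis. Payload 4.7 kg.
Tool frame: the origin (TCP) lies at the very end of the fingers, on their centre line; the grasp point (between the pads) lies 19 mm behind it (grasp_offset is the distance from the TCP to the grasp point, in m); z points along the fingers, x is the direction in which the jaws open and shut, and the axes are right-handed (so a half turn about z gives the same grasp; the last joint's range is limited). The gripper opens to 87 mm and grips with 3 to 60 N. Pads are 19 mm wide; open, the fingers measure 117 mm over their backs; the gripper's body (75 mm by 190 mm) begins 51 mm behind the grasp point.
Start: joints at [-1.162, 0.469, -0.049, 1.532, 0.024, 1.141, -0.082], TCP at [0.286, 0.611, 0.223] pointing down, gripper open.
Joint ranges: [-2.59, 2.59], [-0.33, 1.99], [-1.39, 1.29], [0.1, 2.45], [-1.04, 4.18], [0.21, 1.99], [-2.66, 2.66]. Speed limits (rad/s): [2.57, 2.57, 3.14, 3.14, 3.14, 3.14, 3.14].

### API

Orientations are given as a unit quaternion [w, x, y, z].
In Python, from workcell import * gives the robot as it stands. The module is installed in compiled form; this text tells all that it offers.
- The arm moves only by the tool servo_tool, never from a script. Its argument "plan" is a list of rows, each an object with "linear": the shift along the tool's x, y, z in cm, a list of three; "dr": the turn, a rotation vector about the tool's x, y, z in degrees, a list of three. A call has 1 to 20 rows; each row is the pose to reach, as a shift and turn from the pose commanded when the call began, along the tool's axes at that moment; what a row does not reach only later rows make up. A row lasts 1/10 s, in which the tool goes at most 50 mm and 8.59 degrees, less where a joint would pass 70% of its speed; a pose out of reach is approached as far as the arm can. A call with a gripper value outside its range is refused whole. "grip" is the closure, from 0 (fully open) to 1 (shut), set as the call begins (left out, the last holds). The fingers move at their own pace and stop on an object; "squeeze" is the grip in N (left out, the last holds). Time passes only in rows, so rows that repeat a pose let the fingers close. It gives the time, the measured TCP pose, the force and the opening at its end, in the units of the state.
- get_obs(): the state, without advancing time (a new reading comes with each control period).
- read_camera(name): name is "side" or "top" or "wrist"; returns (picture, depth): 420x560x3 uint8, red, green, blue; 420x560 float32, m along the optical axis (not along the pixel's ray), 0 where there is no reading.
- calibration(name): a dict with "fx", "fy", "cx", "cy" (pixels), "k1" (the pictures are not rectified: a ray, as slopes to the right and down, at radius r is drawn at 1 + k1 r^2 times it, then the intrinsics apply), "extrinsics" (4x4, takes a point from camera to world coordinates); the wrist camera has in their place "hand_eye" (4x4, takes a point from camera to tool coordinates, whose origin is the TCP and whose axes are the tool frame's). Camera axes: x right, y up, looking along -z (the intrinsics and any distortion apply to the point x, -y, -z); pixel columns grow to the right and rows downward; lengths in m; the calibration is good to about 2 mm. A picture is of the moment at which its call begins: read the wrist's pose just before it. calibration takes no time and is no camera call.
- close_job(): hands the job in, once; it reports no verdict.
The state is a dict: "clock": time; "joints": joint angles; "joint_vel": joint speeds; "joint_torque": joint torques, N m; "ee_pos": TCP position; "ee_rot": TCP orientation; "ft_force": force on the tool from outside, world axes, zero at the start; "wrist_torque": the same for the moment, N m; "finger_gap": finger opening in m.
Only numpy, scipy, OpenCV 4.12 (cv2) and the standard library are available. Lean on these libraries where they do the work, as an engineer would, in place of code of your own. Each camera call takes 0.05 s, during which the arm holds its last target.

### The job

Clear the top of the low plywood organiser: with the fingers sweep all five dark wooden chopstick rests along the top and over its front edge into the open drawer below, without picking any of them up, and then push the drawer fully shut. Leave the dish, the salt cellar, the wrapper holder and the other things on the counter where they stand.

Things in the scene. Friction and masses are not known exactly. Their poses are not given: they have to be found in the camera images.
- organiser: low plywood unit fixed to the counter, 260 mm deep (own x), 400 wide (y), 95 high; the rests lie on its flat top. Front (drawer side) = its -x side, at x = -130 mm. Origin: centre of the underside, z up. On the top the dish and the salt cellar stand near the two ends (y about +160 and -160 mm, either way round) and the wrapper holder lies along the rear; the strip x = 0 to +60 mm behind the rests is free
- tray (a joint): slide of the organiser's drawer on its plastic runners, m: 0 = fully shut, grows as it comes out towards the organiser's -x, stop at 0.17; it starts 0.11 to 0.15 out. It stays where it is left and takes about 2 N to slide
- tray_floor (a point): centre of the drawer's inner floor, 14 mm above the counter; moves with the drawer; axes as the organiser's. The open-topped white drawer is 219 mm long inside (x), 344 wide (y), walls 44 mm above the floor; two dividers 28 mm high run along x at y = +58 and -58 mm. 66 mm are free between floor and the underside of the organiser's top
- tray_front (a point): point on the outer face (looks to -x) of the drawer's flat wooden front, midway along it, 35 mm above the counter; moves with the drawer; axes as the organiser's. The front is 12 mm thick, 396 wide, 6 to 76 mm above the counter; in the middle 92 mm a finger notch lowers its top to 54 mm. Shut, this face is 10 mm in front of the organiser's front edge
- top_front_edge (a point): middle of the front edge of the organiser's top, 95 mm above the counter; axes as the organiser's: the top lies towards +x, the open drawer below towards -x
- rest1: chopstick rest 1 of 5, all alike: dark brown hardwood, 50 mm long (own x), 20 wide (y), 13 high at the two raised ends and 9 in the middle, 10 to 17 g. Starts lying flat, at any yaw, on the organiser's top. Origin: centre of the underside, z up
- rest2: chopstick rest 2 of 5, all alike: dark brown hardwood, 50 mm long (own x), 20 wide (y), 13 high at the two raised ends and 9 in the middle, 10 to 17 g. Starts lying flat, at any yaw, on the organiser's top. Origin: centre of the underside, z up
- rest3: chopstick rest 3 of 5, all alike: dark brown hardwood, 50 mm long (own x), 20 wide (y), 13 high at the two raised ends and 9 in the middle, 10 to 17 g. Starts lying flat, at any yaw, on the organiser's top. Origin: centre of the underside, z up
- rest4: chopstick rest 4 of 5, all alike: dark brown hardwood, 50 mm long (own x), 20 wide (y), 13 high at the two raised ends and 9 in the middle, 10 to 17 g. Starts lying flat, at any yaw, on the organiser's top. Origin: centre of the underside, z up
- rest5: chopstick rest 5 of 5, all alike: dark brown hardwood, 50 mm long (own x), 20 wide (y), 13 high at the two raised ends and 9 in the middle, 10 to 17 g. Starts lying flat, at any yaw, on the organiser's top. Origin: centre of the underside, z up
- dish: small blue dipping-sauce dish, 66 mm across, 24 high, empty, on the organiser's top. Origin: centre of the underside. To be left alone
- salt: white salt cellar with a wooden lid, 64 mm across, 44 high, on the organiser's top. Origin: centre of the underside. To be left alone
- wrap_holder: blue plastic wrapper holder, 300 mm long (own y), 52 deep, 51 high, lying along the rear of the organiser's top. Origin: centre of the underside. To be left alone
- spoon: wooden spoon lying on the counter, 268 mm long (own x), bowl 40 wide at +x, 12 high. Origin: on the counter under it, 118 mm from the bowl end. To be left alone
- clamp_jar: glass jar with a flip-top clamp lid, 107 mm over its clamp, 126 high, on the counter. Origin: centre of the underside. To be left alone
- pot: empty aluminium pot, 188 mm across, 91 high, two loop handles along its own y (244 over them), on the counter. Origin: centre of the underside. To be left alone

How it is judged:
On the way, in this order (a step that is already met when the one before it is completed fails the run):
1. all five chopstick rests lie in the drawer, which is still open (x of rest1 in the frame of tray_floor between -0.112 and 0.112 m and y of rest1 in the frame of tray_floor between -0.175 and 0.175 m and z of each of rest1, rest2, rest3, rest4, rest5 in the frame of tray_floor below 0.058 m and x of rest2 in the frame of tray_floor between -0.112 and 0.112 m and y of rest2 in the frame of tray_floor between -0.175 and 0.175 m and x of rest3 in the frame of tray_floor between -0.112 and 0.112 m and y of rest3 in the frame of tray_floor between -0.175 and 0.175 m and x of rest4 in the frame of tray_floor between -0.112 and 0.112 m and y of rest4 in the frame of tray_floor between -0.175 and 0.175 m and x of rest5 in the frame of tray_floor between -0.112 and 0.112 m and y of rest5 in the frame of tray_floor between -0.175 and 0.175 m and value of joint tray above 0.03 m), for 0.2 s.
2. the drawer is pushed shut with all five rests in it (x of rest1 in the frame of tray_floor between -0.112 and 0.112 m and y of rest1 in the frame of tray_floor between -0.175 and 0.175 m and z of each of rest1, rest2, rest3, rest4, rest5 in the frame of tray_floor below 0.058 m and x of rest2 in the frame of tray_floor between -0.112 and 0.112 m and y of rest2 in the frame of tray_floor between -0.175 and 0.175 m and x of rest3 in the frame of tray_floor between -0.112 and 0.112 m and y of rest3 in the frame of tray_floor between -0.175 and 0.175 m and x of rest4 in the frame of tray_floor between -0.112 and 0.112 m and y of rest4 in the frame of tray_floor between -0.175 and 0.175 m and x of rest5 in the frame of tray_floor between -0.112 and 0.112 m and y of rest5 in the frame of tray_floor between -0.175 and 0.175 m and value of joint tray below 0.006 m), for 0.2 s.
At the end, for the whole second after the job is handed in: All five chopstick rests lie at rest inside the drawer, the drawer is shut to within 6 mm, and the dish, salt cellar, wrapper holder, spoon, jar and pot are within 30 mm of where they stood (all of step 2 and linear speed of each of rest1, rest2, rest3, rest4, rest5 below 0.02 m/s and distance of each of dish, salt, wrap_holder, spoon, clamp_jar, pot from where it was at the start of the episode below 0.03 m); the robot touches nothing.
It fails at once if a chopstick rest is picked up (its origin more than 25 mm above the organiser's top) (height (world z) of any of rest1, rest2, rest3, rest4, rest5 above 0.12 m).
It fails at once if the dish, salt cellar or wrapper holder on the organiser is moved by more than 30 mm (distance of any of dish, salt, wrap_holder from where it was at the start of the episode above 0.03 m).
It fails at once if the spoon, jar or pot on the counter is moved by more than 30 mm (distance of any of spoon, clamp_jar, pot from where it was at the start of the episode above 0.03 m).
It also fails if it takes over 64 s, if anything falls off the work surface, if the arm or the gripper's body presses on something with over 40 N, if the wrist force passes 120 N, or if a joint passes its speed limit or range.

## Working session

There is one attempt and no reset: what is moved stays moved. The work goes in short steps, Python scripts to look and compute and a tool call to move; the robot and the scene stay as the last step left them, time stands still between calls to the robot, and variables do not carry over. Pictures are saved under pics/ and viewed, and the job is handed in when it is done.

Besides the shell and the picture viewer there is one more tool, called by a JSON object that holds its "name" and its "arguments". servo_tool: Moves the arm, as the interface text tells. Its arguments: {"type":"object","properties":{"plan":{"type":"array","items":{"type":"object","properties":{"linear":{"type":"array","items":{"type":"number"}},"dr":{"type":"array","items":{"type":"number"}}}}},"grip":{"type":"number"},"squeeze":{"type":"number"}},"required":["plan"]}

```bash
mkdir -p pics
cat > h.py <<'E'
from workcell import *
import numpy as np, cv2
def snap(name,fn):
    o=get_obs(); im,d=read_camera(name); cv2.imwrite(f'pics/{fn}.png',im[:,:,::-1]); np.savez(f'pics/{fn}.npz',im=im,d=d,p=o['ee_pos'],q=o['ee_rot']); return im,d
def cloud(name,d):
    c=calibration(name); H,W=d.shape
    u,v=np.meshgrid(np.arange(W),np.arange(H))
    K=np.array([[c['fx'],0,c['cx']],[0,c['fy'],c['cy']],[0,0,1]]); 
    p=cv2.undistortPoints(np.stack([u,v],-1).reshape(-1,1,2).astype(np.float64),K,np.array([c['k1'],0,0,0.])).reshape(H,W,2)
    P=np.stack([p[...,0]*d,-p[...,1]*d,-d,np.ones_like(d)],-1)
    return (P@np.array(c['extrinsics']).T)[...,:3]
E
python3 - <<'E'
from h import *
o=get_obs();print({k:np.round(v,3) for k,v in o.items()})
for n in('top','side'): snap(n,n+'0')
print(calibration('top'))
E
```

```text
{'clock': np.float64(0.0), 'joints': array([-1.162,  0.469, -0.049,  1.534,  0.024,  1.141, -0.082]), 'joint_vel': array([ 0.001,  0.   ,  0.001,  0.   , -0.001,  0.001, -0.   ]), 'joint_torque': array([ 0.0000e+00, -5.0796e+01, -8.0000e-02, -2.3617e+01, -6.1000e-02,
        3.8000e-02,  0.0000e+00]), 'ee_pos': array([0.286, 0.611, 0.221]), 'ee_rot': array([ 0.001,  0.844,  0.537, -0.001]), 'ft_force': array([-0.067, -0.217, -0.125]), 'wrist_torque': array([ 0.019,  0.015, -0.027]), 'finger_gap': np.float64(0.087)}
{'fx': 525.2317546772192, 'fy': 525.2317546772192, 'cx': 271.4064066866784, 'cy': 215.453897089019, 'k1': -0.07649135275905825, 'extrinsics': array([[-0.0065023 ,  0.98988044, -0.14175486,  0.37738555],
       [-0.99968266, -0.00988481, -0.0231706 ,  0.08696279],
       [-0.02433734,  0.14155922,  0.98963058,  1.39916081],
       [ 0.        ,  0.        ,  0.        ,  1.        ]])}
```

View pics/top0.png

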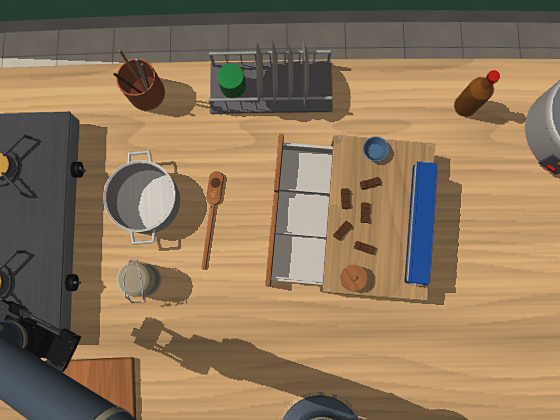

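View pics/side0.png

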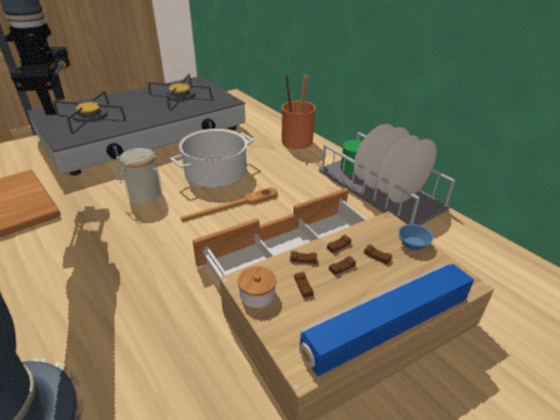

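The top view shows the organiser centred near px (380,215), with its drawer open to the left (world +y). The five rests are at about (371,183), (346,198), (365,212), (344,230) and (365,247). The dish is at (376,149), the salt at (354,277) and the holder at (422,222).

```bash
cat > seg.py <<'E'
from h import *
import json
def rests(im,P,zr=(0.09,0.125),box=None):
    g=im.astype(int).max(2)
    m=((g<95)&(P[...,2]>zr[0])&(P[...,2]<zr[1])).astype(np.uint8)
    n,l,s,c=cv2.connectedComponentsWithStats(m)
    for i in range(1,n):
        if s[i,4]<30: continue
        pts=P[l==i]; r=cv2.minAreaRect((pts[:,:2]*1000).astype(np.float32))
        yield c[i],s[i,4],r,pts[:,2].mean()
E
python3 - <<'E'
from seg import *
z=np.load('pics/top0.npz');im,d=z['im'],z['d'];P=cloud('top',d)
for c,a,r,h in rests(im,P): print(c.round(),a,np.round(r[0]),np.round(r[1]),round(r[2]),h.round(3))
X,Y,Z=P[...,0],P[...,1],P[...,2]
top=(abs(Z-.095)<.006)&(np.indices(Z.shape)[1]>300)&(np.indices(Z.shape)[1]<460)&(np.indices(Z.shape)[0]>120)&(np.indices(Z.shape)[0]<310)
r=cv2.minAreaRect((P[top][:,:2]*1000).astype(np.float32));print('top',r,np.median(Z[top]))
print(cv2.boxPoints(r).round())
hsv=cv2.cvtColor(im,cv2.COLOR_RGB2HSV)
b=(hsv[...,0]>100)&(hsv[...,0]<125)&(hsv[...,1]>120)&(Z>.1)
n,l,s,c=cv2.connectedComponentsWithStats(b.astype(np.uint8))
for i in range(1,n):
    if s[i,4]>50:
        q=P[l==i]; print('blue',c[i],cv2.minAreaRect((q[:,:2]*1000).astype(np.float32)),q[:,2].max())
for (u,v) in [(276,210),(354,277),(270,285),(280,136),(272,210),(300,170),(300,215),(300,260),(283,140),(333,137),(434,145),(427,300),(323,293)]: print(u,v,P[v,u].round(3))
E
```

```text
[133.  62.] 35 [976. 482.] [ 6. 17.] 11 0.105
[144.  63.] 35 [971. 449.] [39.  7.] 62 0.105
[123.  70.] 76 [955. 509.] [ 8. 36.] 56 0.105
[146.  90.] 193 [904. 448.] [41. 99.] 41 0.105
[260.  88.] 57 [909. 142.] [ 9. 89.] 82 0.105
[275.  95.] 38 [877. 104.] [ 6. 43.] 73 0.11
[291.  93.] 31 [881.  65.] [ 3. 33.] 67 0.112
[306.  93.] 32 [883.  26.] [10. 38.] 89 0.106
[473. 101.] 131 [ 858. -411.] [53. 19.] 65 0.107
[ 34. 211.] 11951 [566. 740.] [566. 196.] 1 0.095
[370. 146.] 124 [ 731. -134.] [35. 58.] 80 0.108
[385. 158.] 68 [ 713. -173.] [32. 62.] 46 0.095
[555. 158.] 42 [ 706. -612.] [27.  7.] 47 0.1
[411. 190.] 52 [ 623. -233.] [  3. 124.] 83 0.106
[371. 183.] 174 [ 643. -134.] [22. 54.] 17 0.104
[346. 198.] 186 [605. -71.] [52. 27.] 2 0.103
[365. 213.] 186 [ 567. -118.] [25. 49.] 88 0.103
[407. 241.] 49 [ 496. -218.] [  3. 121.] 83 0.107
[343. 230.] 179 [523. -61.] [26. 53.] 47 0.104
[365. 248.] 168 [ 480. -115.] [56. 19.] 69 0.104
[148. 281.] 110 [401. 427.] [87. 25.] 1 0.1
[371. 280.] 59 [ 400. -125.] [21. 55.] 84 0.095
[ 49. 329.] 45 [284. 679.] [62.  6.] 65 0.095
top ((561.69
[... 162 characters left out ...]
 374.   -5.]]
blue [373.44776119 148.64179104] ((727.3508911132812, -142.87979125976562), (55.26504135131836, 61.66612243652344), 82.85103607177734) 0.123809003900339
blue [422.5172956  223.28577044] ((461.343017578125, -165.46121215820312), (223.36727905273438, 482.8808898925781), 43.221317291259766) 1.3991608132752673
276 210 [0.585 0.107 0.051]
354 277 [ 0.408 -0.079  0.138]
270 285 [0.391 0.123 0.052]
280 136 [0.777 0.094 0.074]
272 210 [0.585 0.117 0.051]
300 170 [0.7   0.041 0.011]
300 215 [0.577 0.043 0.01 ]
300 260 [0.457 0.045 0.009]
283 140 [0.775 0.086 0.04 ]
333 137 [ 0.774 -0.044  0.068]
434 145 [ 0.769 -0.328  0.001]
427 300 [ 0.349 -0.29  -0.005]
323 293 [ 0.37  -0.015  0.002]
```

```bash
cat > go.py <<'E'
import sys
from h import *
from scipy.spatial.transform import Rotation as Ro
C=np.array([.562,-.154]);yo=np.array([.9954,-.0958]);xo=np.array([-.0958,-.9954])
def W(x,y,z): 
    p=C+x*xo+y*yo; return np.array([*p,z])
Rt=Ro.from_matrix(np.column_stack([[*yo,0],[*xo,0],[0,0,-1]]))
def own(p): d=np.asarray(p)[:2]-C; return np.array([d@xo,d@yo,p[2]])
def need(x,y,z):
    o=get_obs();R=Ro.from_quat(np.roll(o['ee_rot'],-1))
    print('t',o['clock'],'own',own(o['ee_pos']).round(4),'F',np.round(o['ft_force'],1),'gap',round(float(o['finger_gap']),4))
    print('lin cm',(R.inv().apply(W(x,y,z)-o['ee_pos'])*100).round(2),'dr',np.degrees((R.inv()*Rt).as_rotvec()).round(2))
if __name__=='__main__': need(*map(float,sys.argv[1:]))
E
python3 go.py 0.025 0.086 0.16
python3 - <<'E'
from go import *
for n,p in dict(spoonbowl=(215,182),spoonend=(205,266),salt=(354,277),front=(275,210)).items():
    pass
z=np.load('pics/top0.npz');P=cloud('top',z['d'])
for p in [(215,182),(205,262),(354,277),(275,170),(272,250)]: print(p,P[p[1],p[0]].round(3),own(P[p[1],p[0]]).round(3))
E
```

```text
t 0.1 own [-0.7349 -0.3481  0.2216] F [-0.3  0.3 -0. ] gap 0.0871
lin cm [-57.03  66.37   6.27] dr [7.000e-02 9.000e-02 7.042e+01]
(215, 182) [0.669 0.271 0.012] [-0.434  0.066  0.012]
(205, 262) [0.453 0.296 0.01 ] [-0.438 -0.151  0.01 ]
(354, 277) [ 0.408 -0.079  0.138] [-0.059 -0.161  0.138]
(275, 170) [0.703 0.109 0.001] [-0.275  0.115  0.001]
(272, 250) [0.479 0.117 0.075] [-0.262 -0.109  0.075]
```

{"name": "servo_tool", "arguments": {"plan": [{"linear": [-57, 66.4, 0], "dr": [0, 0, 70.4]}, {"linear": [-57, 66.4, 0], "dr": [0, 0, 70.4]}, {"linear": [-57, 66.4, 0], "dr": [0, 0, 70.4]}, {"linear": [-57, 66.4, 0], "dr": [0, 0, 70.4]}, {"linear": [-57, 66.4, 0], "dr": [0, 0, 70.4]}, {"linear": [-57, 66.4, 0], "dr": [0, 0, 70.4]}, {"linear": [-57, 66.4, 0], "dr": [0, 0, 70.4]}, {"linear": [-57, 66.4, 0], "dr": [0, 0, 70.4]}, {"linear": [-57, 66.4, 0], "dr": [0, 0, 70.4]}, {"linear": [-57, 66.4, 0], "dr": [0, 0, 70.4]}, {"linear": [-57, 66.4, 0], "dr": [0, 0, 70.4]}, {"linear": [-57, 66.4, 0], "dr": [0, 0, 70.4]}, {"linear": [-57, 66.4, 0], "dr": [0, 0, 70.4]}, {"linear": [-57, 66.4, 0], "dr": [0, 0, 70.4]}, {"linear": [-57, 66.4, 0], "dr": [0, 0, 70.4]}, {"linear": [-57, 66.4, 0], "dr": [0, 0, 70.4]}, {"linear": [-57, 66.4, 0], "dr": [0, 0, 70.4]}, {"linear": [-57, 66.4, 0], "dr": [0, 0, 70.4]}, {"linear": [-57, 66.4, 3], "dr": [0, 0, 70.4]}, {"linear": [-57, 66.4, 3], "dr": [0, 0, 70.4]}], "grip": 0.84}}

```text
clock: 2.1
ee_pos: [0.6432, -0.1863, 0.1881]
ee_rot: [-0.001, 0.999, -0.049, -0.004]
ft_force: [-0.9, 1.1, -0.6]
finger_gap: 0.0141
```

Run:
```python
from go import *
need(.025,.086,.099)
snap('wrist','w1')
c=calibration('wrist');print(c)
```

```text
t 2.1 own [0.0244 0.0839 0.1881] F [-0.9  1.1 -0.6] gap 0.0141
lin cm [0.29 0.07 8.91] dr [-0.07  0.49 -0.09]
{'fx': 355.6639530852764, 'fy': 355.6639530852764, 'cx': 286.7246286198914, 'cy': 211.67147149273632, 'k1': -0.0687849566370648, 'hand_eye': array([[ 9.99999462e-01,  1.00741515e-03,  2.46122365e-04,
        -4.79004900e-04],
       [ 1.03634087e-03, -9.62027392e-01, -2.72950953e-01,
        -7.59909406e-02],
       [-3.81984696e-05,  2.72951061e-01, -9.62027919e-01,
        -1.62231087e-01],
       [ 0.00000000e+00,  0.00000000e+00,  0.00000000e+00,
         1.00000000e+00]])}
```

View pics/w1.png

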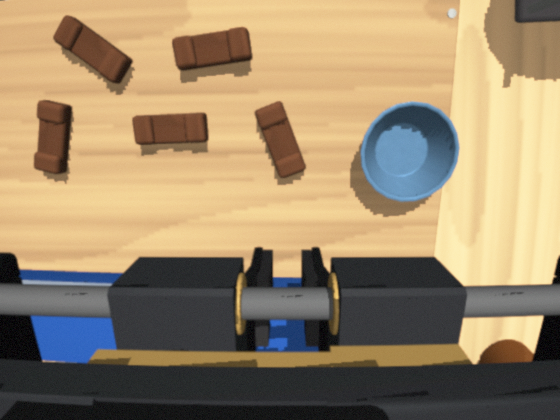

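The wrist view shows all five rests clearly. R1 is at (280,140) ahead of the fingers and the dish is at (408,150). I'll use this view to refine the positions in the organiser frame.

```bash
cat > wr.py <<'E'
from go import *
def wcloud(z):
    c=calibration('wrist');d=z['d'];H,Wd=d.shape
    u,v=np.meshgrid(np.arange(Wd),np.arange(H))
    K=np.array([[c['fx'],0,c['cx']],[0,c['fy'],c['cy']],[0,0,1]])
    p=cv2.undistortPoints(np.stack([u,v],-1).reshape(-1,1,2).astype(float),K,np.array([c['k1'],0,0,0.])).reshape(H,Wd,2)
    P=np.stack([p[...,0]*d,-p[...,1]*d,-d,np.ones_like(d)],-1)@c['hand_eye'].T
    return Ro.from_quat(np.roll(z['q'],-1)).apply(P[...,:3].reshape(-1,3)).reshape(H,Wd,3)+z['p']
def show(fn):
    z=np.load(f'pics/{fn}.npz');P=wcloud(z);g=z['im'].astype(int).max(2)
    print('topz',np.median(P[60:250,20:430,2]).round(4))
    m=(g<130)&(P[...,2]>.088)&(P[...,2]<.125); m[255:]=0
    n,l,s,c=cv2.connectedComponentsWithStats(m.astype(np.uint8))
    for i in range(1,n):
        if s[i,4]<300: continue
        q=(P[l==i][:,:2]-C)@np.column_stack([xo,yo])*1000
        r=cv2.minAreaRect(q.astype(np.float32)); print(c[i].round(),np.round(r[0]),np.round(r[1]),'x',q[:,0].min().round(),q[:,0].max().round(),'y',q[:,1].min().round(),q[:,1].max().round())
if __name__=='__main__': show(sys.argv[1])
E
python3 wr.py w1
```

```text
topz 0.0952
[94. 52.] [-91. -47.] [52. 27.] x -115.0 -66.0 y -73.0 -22.0
[213.  51.] [-89.  35.] [25. 50.] x -103.0 -78.0 y 10.0 60.0
[ 54. 138.] [-34. -85.] [20. 56.] x -61.0 -8.0 y -99.0 -69.0
[280. 142.] [-30.  78.] [52. 22.] x -57.0 -5.0 y 62.0 95.0
[419. 129.] [-39. 166.] [59. 34.] x -56.0 -17.0 y 135.0 193.0
[171. 129.] [-40.   3.] [21. 50.] x -51.0 -29.0 y -22.0 28.0
```

{"name": "servo_tool", "arguments": {"plan": [{"linear": [0.2, 0, 3], "dr": [0, 0.5, 0]}, {"linear": [0.2, 0, 6], "dr": [0, 0.5, 0]}, {"linear": [0.2, 0, 8], "dr": [0, 0.5, 0]}, {"linear": [0.2, 0, 8.7], "dr": [0, 0.5, 0]}, {"linear": [0.2, 0, 8.7], "dr": [0, 0.5, 0]}]}}

```text
clock: 2.65
ee_pos: [0.6479, -0.1854, 0.1056]
ee_rot: [-0.0, 0.999, -0.047, 0.004]
ft_force: [0.5, 0.1, 0.7]
finger_gap: 0.0141
```

```bash
python3 go.py -0.15 0.086 0.099
```

```text
t 2.65 own [0.0231 0.0886 0.1056] F [0.5 0.1 0.7] gap 0.0141
lin cm [ -0.23 -17.31   0.66] dr [-0.03 -0.46  0.1 ]
```

{"name": "servo_tool", "arguments": {"plan": [{"linear": [0, 0, 0.6], "dr": [0, -0.5, 0]}, {"linear": [0, -1.2, 0.6], "dr": [0, -0.5, 0]}, {"linear": [0, -2.4, 0.6], "dr": [0, -0.5, 0]}, {"linear": [0, -3.6, 0.6], "dr": [0, -0.5, 0]}, {"linear": [0, -4.8, 0.6], "dr": [0, -0.5, 0]}]}}

```text
clock: 3.15
ee_pos: [0.653, -0.1369, 0.1]
ee_rot: [-0.0, 0.999, -0.047, 0.0]
ft_force: [-0.0, -0.2, 0.4]
finger_gap: 0.0141
```

```bash
python3 go.py -0.15 0.086 0.099
```

```text
t 3.15 own [-0.0257  0.0889  0.1   ] F [-0.  -0.2  0.4] gap 0.0141
lin cm [ -0.27 -12.43   0.1 ] dr [-0.03 -0.04  0.08]
```

{"name": "servo_tool", "arguments": {"plan": [{"linear": [-0.1, -1.2, 0.1]}, {"linear": [-0.2, -2.4, 0.1]}, {"linear": [-0.2, -3.6, 0.1]}, {"linear": [-0.2, -4.8, 0.1]}, {"linear": [-0.2, -6.0, 0.1]}, {"linear": [-0.2, -7.2, 0.1]}, {"linear": [-0.2, -8.4, 0.1]}, {"linear": [-0.2, -9.6, 0.1]}, {"linear": [-0.2, -10.8, 0.1]}, {"linear": [-0.2, -12.0, 0.1]}, {"linear": [-0.2, -12.0, 0.1]}, {"linear": [-0.2, -12.0, -4]}, {"linear": [-0.2, -12.0, -7]}, {"linear": [-0.2, -12.0, -7]}]}}

```text
invalid input at $.plan[0]: expected keys linear, dr
```

```bash
python3 go.py 0.025 -0.090 0.17; python3 -c "
from h import *
snap('top','t2');snap('wrist','w2')"
```

```text
t 3.15 own [-0.0257  0.0889  0.1   ] F [-0.  -0.2  0.4] gap 0.0141
lin cm [-17.89   5.04  -7.02] dr [-0.03 -0.04  0.08]
```

View pics/t2.png

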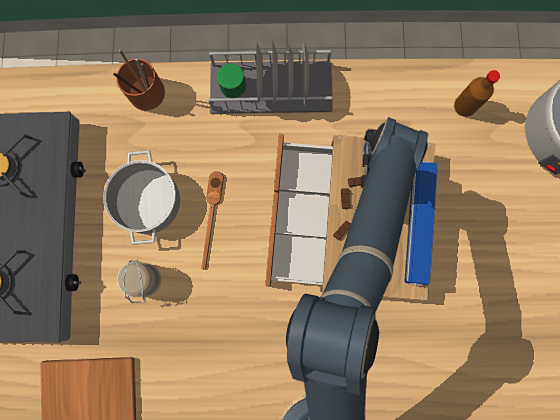

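View pics/w2.png

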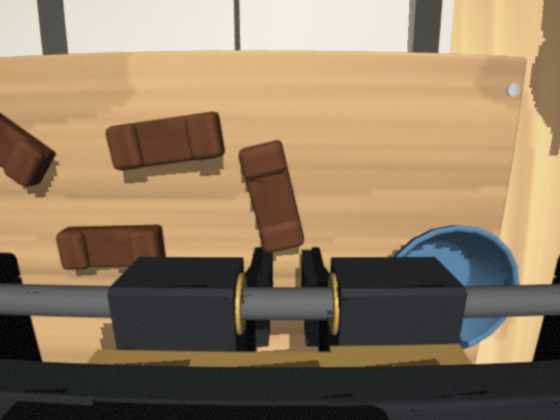

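{"name": "servo_tool", "arguments": {"plan": [{"linear": [-0.1, -1.2, 0.1], "dr": [0, 0, 0]}, {"linear": [-0.3, -2.4, 0.1], "dr": [0, 0, 0]}, {"linear": [-0.3, -3.6, 0.1], "dr": [0, 0, 0]}, {"linear": [-0.3, -4.8, 0.1], "dr": [0, 0, 0]}, {"linear": [-0.3, -6.0, 0.1], "dr": [0, 0, 0]}, {"linear": [-0.3, -7.2, 0.1], "dr": [0, 0, 0]}, {"linear": [-0.3, -8.4, 0.1], "dr": [0, 0, 0]}, {"linear": [-0.3, -9.6, 0.1], "dr": [0, 0, 0]}, {"linear": [-0.3, -10.8, 0.1], "dr": [0, 0, 0]}, {"linear": [-0.3, -12.0, 0.1], "dr": [0, 0, 0]}, {"linear": [-0.3, -12.0, 0.1], "dr": [0, 0, 0]}, {"linear": [-0.3, -12.0, -4], "dr": [0, 0, 0]}, {"linear": [-0.3, -12.0, -7], "dr": [0, 0, 0]}, {"linear": [-0.3, -12.0, -7], "dr": [0, 0, 0]}]}}

```text
clock: 4.65
ee_pos: [0.664, -0.0205, 0.1746]
ee_rot: [-0.0, 0.999, -0.048, 0.005]
ft_force: [0.3, 0.2, -0.0]
finger_gap: 0.0142
```

```bash
python3 go.py 0.025 -0.090 0.17; python3 -c "
from h import *
snap('top','t3')"
```

```text
t 4.65 own [-0.1427  0.0887  0.1746] F [ 0.3  0.2 -0. ] gap 0.0142
lin cm [-17.86  16.79   0.28] dr [-0.03 -0.53 -0.06]
```

View pics/t3.png

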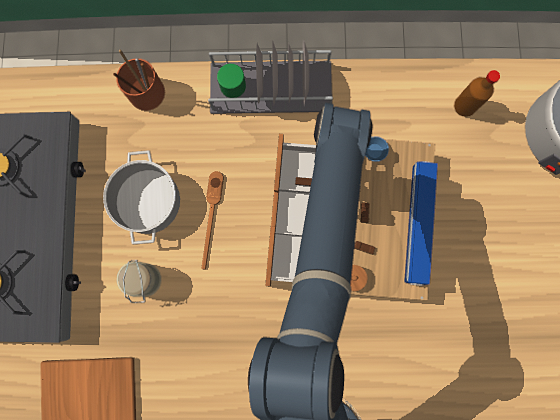

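R1 has dropped into the drawer at px (305,182). R5 is next.

{"name": "servo_tool", "arguments": {"plan": [{"linear": [-5, 5, 0], "dr": [0, 0, 0]}, {"linear": [-9, 9, 0], "dr": [0, 0, 0]}, {"linear": [-13, 13, 0], "dr": [0, 0, 0]}, {"linear": [-17.8, 16.8, 0], "dr": [0, 0, 0]}, {"linear": [-17.8, 16.8, 0], "dr": [0, 0, 0]}, {"linear": [-17.8, 16.8, 4], "dr": [0, 0, 0]}, {"linear": [-17.8, 16.8, 6.5], "dr": [0, 0, 0]}, {"linear": [-17.8, 16.8, 6.8], "dr": [0, 0, 0]}, {"linear": [-17.8, 16.8, 6.8], "dr": [0, 0, 0]}]}}

```text
clock: 5.6
ee_pos: [0.467, -0.1693, 0.1008]
ee_rot: [0.0, 0.999, -0.048, -0.001]
ft_force: [0.4, -0.0, 0.8]
finger_gap: 0.0138
```

```bash
python3 go.py -.15 -0.090 0.099; python3 -c "
from h import *
snap('wrist','w3')"
```

```text
t 5.6 own [ 0.0244 -0.093   0.1008] F [ 0.4 -0.   0.8] gap 0.0138
lin cm [  0.3  -17.44   0.18] dr [ 0.01  0.13 -0.01]
```

View pics/w3.png

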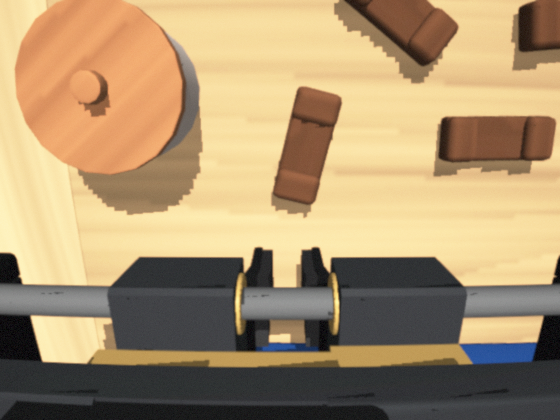

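R5 is directly ahead at (307,145), and the salt at (100,85) is well clear of the path.

{"name": "servo_tool", "arguments": {"plan": [{"linear": [0.3, -1.2, 0.1], "dr": [0, 0, 0]}, {"linear": [0.4, -2.4, 0.2], "dr": [0, 0, 0]}, {"linear": [0.4, -3.6, 0.2], "dr": [0, 0, 0]}, {"linear": [0.4, -4.8, 0.2], "dr": [0, 0, 0]}, {"linear": [0.4, -6.0, 0.2], "dr": [0, 0, 0]}, {"linear": [0.4, -7.2, 0.2], "dr": [0, 0, 0]}, {"linear": [0.4, -8.4, 0.2], "dr": [0, 0, 0]}, {"linear": [0.4, -9.6, 0.2], "dr": [0, 0, 0]}, {"linear": [0.4, -10.8, 0.2], "dr": [0, 0, 0]}, {"linear": [0.4, -12.0, 0.2], "dr": [0, 0, 0]}, {"linear": [0.4, -13.2, 0.2], "dr": [0, 0, 0]}, {"linear": [0.4, -14.4, 0.2], "dr": [0, 0, 0]}, {"linear": [0.4, -15.6, 0.2], "dr": [0, 0, 0]}, {"linear": [0.4, -16.8, 0.2], "dr": [0, 0, 0]}, {"linear": [0.4, -16.8, 0.2], "dr": [0, 0, 0]}, {"linear": [0.4, -16.8, -4], "dr": [0, 0, 0]}, {"linear": [0.4, -16.8, -7], "dr": [0, 0, 0]}, {"linear": [0.4, -16.8, -7], "dr": [0, 0, 0]}]}}

```text
clock: 7.45
ee_pos: [0.4906, -0.003, 0.1752]
ee_rot: [-0.001, 0.999, -0.048, 0.004]
ft_force: [0.1, 0.3, -0.8]
finger_gap: 0.0139
```

```bash
python3 go.py 0.0 0.0 0.17; python3 -c "
from h import *
snap('side','s4');snap('wrist','w4')"; python3 wr.py w4
```

```text
t 7.45 own [-0.1435 -0.0855  0.1752] F [ 0.1  0.3 -0.8] gap 0.0139
lin cm [ 8.55 14.35  0.56] dr [-0.13 -0.45 -0.04]
topz 0.0137
[358. 246.] [-127.  -38.] [14. 21.] x -134.0 -119.0 y -48.0 -27.0
```

View pics/s4.png

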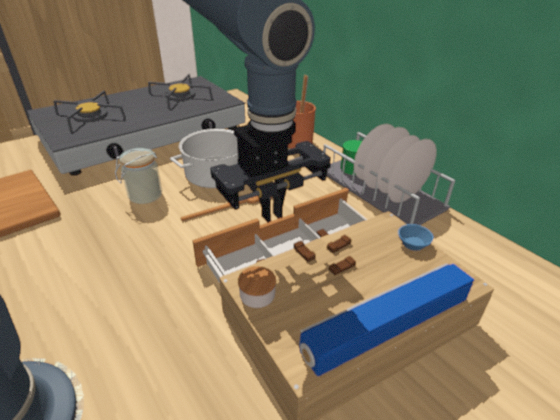

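View pics/w4.png

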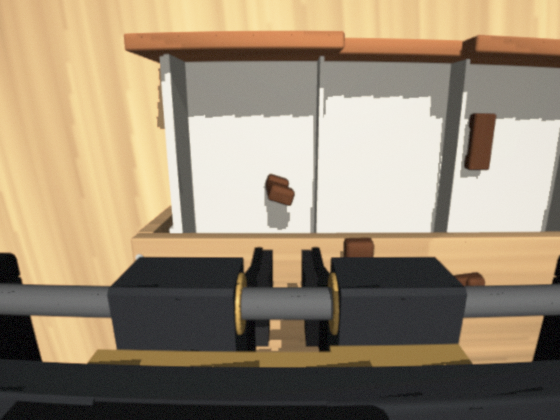

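R1 at (482,140) and R5 at (280,190) are both in the drawer. R5 knocked R4 slightly, so I'll go back behind the rests and look again.

{"name": "servo_tool", "arguments": {"plan": [{"linear": [2.0, 5, 0], "dr": [0, 0, 0]}, {"linear": [3, 9, 0], "dr": [0, 0, 0]}, {"linear": [3.5, 13, 0], "dr": [0, 0, 0]}, {"linear": [3.5, 16.8, 0], "dr": [0, 0, 0]}, {"linear": [3.5, 16.8, 0], "dr": [0, 0, 0]}, {"linear": [3.5, 16.8, 0], "dr": [0, 0, 0]}]}}

```text
clock: 8.15
ee_pos: [0.5052, -0.1738, 0.1701]
ee_rot: [-0.0, 0.999, -0.049, -0.001]
ft_force: [0.5, -0.2, 0.2]
finger_gap: 0.0136
```

```bash
python3 go.py 0.025 -0.05 0.099; python3 -c "
from h import *
snap('wrist','w5')"; python3 wr.py w5
```

```text
t 8.15 own [ 0.0251 -0.0546  0.1701] F [ 0.5 -0.2  0.2] gap 0.0136
lin cm [ 0.48 -0.01  7.11] dr [-0.01  0.17 -0.16]
topz 0.0951
[318.  28.] [-100.  -36.] [34. 19.] x -117.0 -83.0 y -46.0 -27.0
[432.  45.] [-91.  33.] [20. 49.] x -103.0 -79.0 y 8.0 58.0
[153. 113.] [ -47. -142.] [13. 49.] x -70.0 -30.0 y -162.0 -131.0
[376. 130.] [-40.   1.] [20. 48.] x -50.0 -29.0 y -23.0 25.0
```

View pics/w5.png

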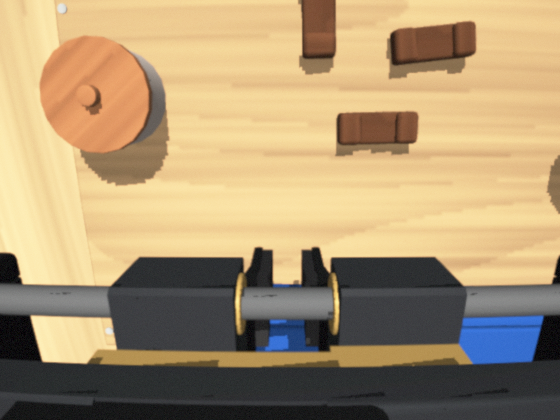

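R4 now points along the sweep direction at (318,28), and R3 at (377,128) is just clear of the path. I'll sweep R4 at y = -49.

{"name": "servo_tool", "arguments": {"plan": [{"linear": [0.4, 0, 4], "dr": [0, 0, 0]}, {"linear": [0.4, 0, 6.7], "dr": [0, 0, 0]}, {"linear": [0.4, 0, 7.1], "dr": [0, 0, 0]}, {"linear": [0.4, -1.5, 7.1], "dr": [0, 0, 0]}, {"linear": [0.4, -3.0, 7.1], "dr": [0, 0, 0]}, {"linear": [0.4, -4.5, 7.1], "dr": [0, 0, 0]}, {"linear": [0.4, -6.0, 7.1], "dr": [0, 0, 0]}, {"linear": [0.4, -7.5, 7.1], "dr": [0, 0, 0]}, {"linear": [0.4, -8.7, 7.1], "dr": [0, 0, 0]}, {"linear": [0.4, -9.9, 7.1], "dr": [0, 0, 0]}, {"linear": [0.4, -11.1, 7.1], "dr": [0, 0, 0]}, {"linear": [0.4, -12.3, 7.1], "dr": [0, 0, 0]}, {"linear": [0.4, -13.5, 7.1], "dr": [0, 0, 0]}, {"linear": [0.4, -14.7, 7.1], "dr": [0, 0, 0]}, {"linear": [0.4, -15.9, 7.1], "dr": [0, 0, 0]}, {"linear": [0.4, -16.8, 7.1], "dr": [0, 0, 0]}, {"linear": [0.4, -16.8, 7.1], "dr": [0, 0, 0]}, {"linear": [0.4, -16.8, 3], "dr": [0, 0, 0]}, {"linear": [0.4, -16.8, 0], "dr": [0, 0, 0]}, {"linear": [0.4, -16.8, 0], "dr": [0, 0, 0]}]}}

```text
clock: 10.2
ee_pos: [0.5295, -0.0071, 0.1754]
ee_rot: [-0.001, 0.999, -0.048, 0.004]
ft_force: [0.5, -0.7, 0.9]
finger_gap: 0.0144
```

```bash
python3 go.py 0.025 0.05 0.17; python3 -c "
from h import *
snap('wrist','w6')"
```

```text
t 10.2 own [-0.1431 -0.0465  0.1754] F [ 0.5 -0.7  0.9] gap 0.0144
lin cm [ 9.66 16.8   0.59] dr [-0.1  -0.46 -0.06]
```

View pics/w6.png

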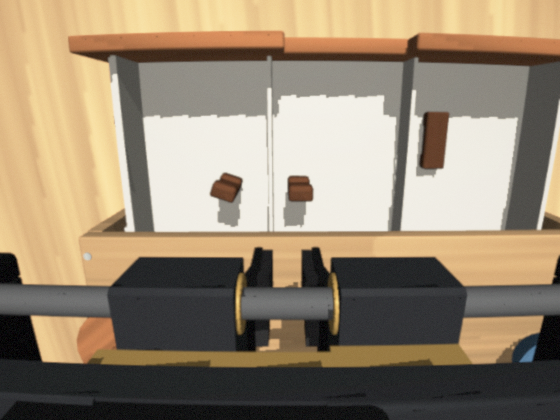

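R4 and R5 stand on end in the drawer at (300,188) and (227,187). That is fine, since they are 50 mm tall and 66 mm is free. R2 is next, at y = 50.

{"name": "servo_tool", "arguments": {"plan": [{"linear": [3, 5, 0], "dr": [0, 0, 0]}, {"linear": [6, 9, 0], "dr": [0, 0, 0]}, {"linear": [9, 13, 0], "dr": [0, 0, 0]}, {"linear": [9.6, 16.8, 0], "dr": [0, 0, 0]}, {"linear": [9.6, 16.8, 0], "dr": [0, 0, 0]}, {"linear": [9.6, 16.8, 4], "dr": [0, 0, 0]}, {"linear": [9.6, 16.8, 6.8], "dr": [0, 0, 0]}, {"linear": [9.6, 16.8, 7.1], "dr": [0, 0, 0]}, {"linear": [9.6, 16.8, 7.1], "dr": [0, 0, 0]}]}}

```text
clock: 11.15
ee_pos: [0.6051, -0.1824, 0.0996]
ee_rot: [-0.0, 0.999, -0.048, -0.001]
ft_force: [0.2, 0.1, -0.0]
finger_gap: 0.0137
```

```bash
python3 go.py -.143 0.05 0.099; python3 -c "
from h import *
snap('wrist','w7')"; python3 wr.py w7
```

```text
t 11.15 own [0.0241 0.0456 0.0996] F [ 0.2  0.1 -0. ] gap 0.0137
lin cm [  0.43 -16.71   0.06] dr [-0.01  0.16 -0.01]
topz 0.0951
[256.  21.] [-89.  34.] [16. 50.] x -96.0 -79.0 y 9.0 59.0
[543. 128.] [-47. 158.] [31. 15.] x -54.0 -39.0 y 143.0 174.0
[190. 141.] [-40.   2.] [21. 50.] x -51.0 -29.0 y -22.0 27.0
[496. 173.] [-21. 143.] [60. 26.] x -51.0 8.0 y 130.0 158.0
```

{"name": "servo_tool", "arguments": {"plan": [{"linear": [0.5, 0, 0], "dr": [0, 0, 0]}, {"linear": [0.5, -1.5, 0], "dr": [0, 0, 0]}, {"linear": [0.5, -3.0, 0], "dr": [0, 0, 0]}, {"linear": [0.5, -4.5, 0], "dr": [0, 0, 0]}, {"linear": [0.5, -6.0, 0], "dr": [0, 0, 0]}, {"linear": [0.5, -7.5, 0], "dr": [0, 0, 0]}, {"linear": [0.5, -8.7, 0], "dr": [0, 0, 0]}, {"linear": [0.4, -9.9, 0], "dr": [0, 0, 0]}, {"linear": [0.3, -11.1, 0], "dr": [0, 0, 0]}, {"linear": [0.2, -12.3, 0], "dr": [0, 0, 0]}, {"linear": [0.1, -13.5, 0], "dr": [0, 0, 0]}, {"linear": [0, -14.7, 0], "dr": [0, 0, 0]}, {"linear": [0, -15.9, 0], "dr": [0, 0, 0]}, {"linear": [0, -16.8, 0], "dr": [0, 0, 0]}, {"linear": [0, -16.8, 0], "dr": [0, 0, 0]}, {"linear": [0, -16.8, -4], "dr": [0, 0, 0]}, {"linear": [0, -16.8, -7], "dr": [0, 0, 0]}, {"linear": [0, -16.8, -7], "dr": [0, 0, 0]}]}}

```text
clock: 13.0
ee_pos: [0.6251, -0.0168, 0.1751]
ee_rot: [-0.0, 0.999, -0.049, 0.004]
ft_force: [0.3, -0.6, 0.6]
finger_gap: 0.014
```

```bash
python3 go.py 0.025 0.0 0.17; python3 -c "
from h import *
snap('wrist','w8')"
```

```text
t 13.0 own [-0.1426  0.0496  0.1751] F [ 0.3 -0.6  0.6] gap 0.014
lin cm [-4.95 16.77  0.45] dr [-0.04 -0.5  -0.07]
```

View pics/w8.png

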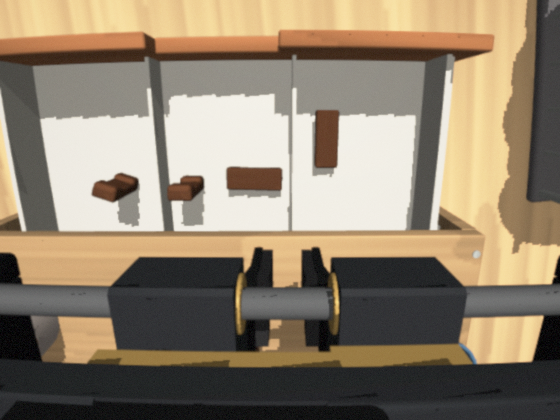

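R2 is in the drawer at (254,178). R3 is the last one.

{"name": "servo_tool", "arguments": {"plan": [{"linear": [-2, 5, 0], "dr": [0, 0, 0]}, {"linear": [-3, 9, 0], "dr": [0, 0, 0]}, {"linear": [-4, 13, 0], "dr": [0, 0, 0]}, {"linear": [-4.6, 16.8, 0], "dr": [0, 0, 0]}, {"linear": [-4.6, 16.8, 0], "dr": [0, 0, 0]}, {"linear": [-4.6, 16.8, 4], "dr": [0, 0, 0]}, {"linear": [-4.6, 16.8, 6.8], "dr": [0, 0, 0]}, {"linear": [-4.6, 16.8, 7.1], "dr": [0, 0, 0]}, {"linear": [-4.6, 16.8, 7.1], "dr": [0, 0, 0]}]}}

```text
clock: 13.95
ee_pos: [0.5597, -0.1779, 0.0987]
ee_rot: [-0.0, 0.999, -0.048, -0.001]
ft_force: [0.3, 0.4, 0.2]
finger_gap: 0.014
```

```bash
python3 go.py -.143 0.002 0.099; python3 -c "
from h import *
snap('wrist','w9')"; python3 wr.py w9
```

```text
t 13.95 own [ 0.024  -0.      0.0987] F [0.3 0.4 0.2] gap 0.014
lin cm [  0.21 -16.7   -0.03] dr [-0.01  0.14  0.01]
topz 0.0951
[293. 141.] [-40.   2.] [21. 49.] x -51.0 -28.0 y -22.0 26.0
```

{"name": "servo_tool", "arguments": {"plan": [{"linear": [0.2, 0, 0], "dr": [0, 0, 0]}, {"linear": [0.2, -1.5, 0], "dr": [0, 0, 0]}, {"linear": [0.2, -3.0, 0], "dr": [0, 0, 0]}, {"linear": [0.2, -4.2, 0], "dr": [0, 0, 0]}, {"linear": [0.2, -5.4, 0], "dr": [0, 0, 0]}, {"linear": [0.2, -6.6, 0], "dr": [0, 0, 0]}, {"linear": [0.2, -7.8, 0], "dr": [0, 0, 0]}, {"linear": [0.2, -9.0, 0], "dr": [0, 0, 0]}, {"linear": [0.2, -10.2, 0], "dr": [0, 0, 0]}, {"linear": [0.2, -11.4, 0], "dr": [0, 0, 0]}, {"linear": [0.2, -12.6, 0], "dr": [0, 0, 0]}, {"linear": [0.2, -13.8, 0], "dr": [0, 0, 0]}, {"linear": [0.2, -15.0, 0], "dr": [0, 0, 0]}, {"linear": [0.2, -16.2, 0], "dr": [0, 0, 0]}, {"linear": [0.2, -16.8, 0], "dr": [0, 0, 0]}, {"linear": [0.2, -16.8, 0], "dr": [0, 0, 0]}, {"linear": [0.2, -16.8, -4], "dr": [0, 0, 0]}, {"linear": [0.2, -16.8, -7], "dr": [0, 0, 0]}, {"linear": [0.2, -16.8, -7], "dr": [0, 0, 0]}]}}

```text
clock: 15.9
ee_pos: [0.5812, -0.0125, 0.1737]
ee_rot: [-0.0, 0.999, -0.049, 0.004]
ft_force: [-0.0, -0.7, 0.6]
finger_gap: 0.014
```

```bash
python3 go.py -0.310 0.0 0.17; python3 -c "
from h import *
snap('wrist','w10');snap('side','s10')"
```

```text
t 15.9 own [-0.1426  0.0056  0.1737] F [-0.  -0.7  0.6] gap 0.014
lin cm [ -0.58 -16.73   0.39] dr [-0.07 -0.48 -0.08]
```

View pics/w10.png

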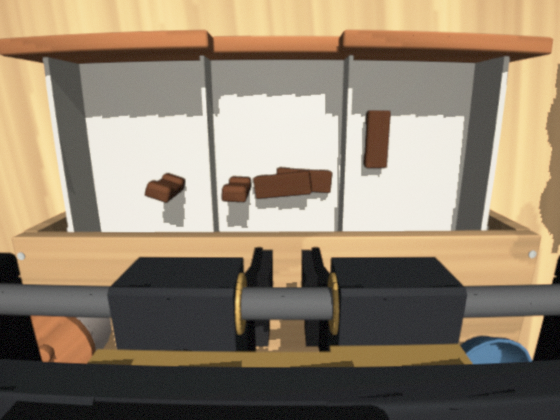

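View pics/s10.png

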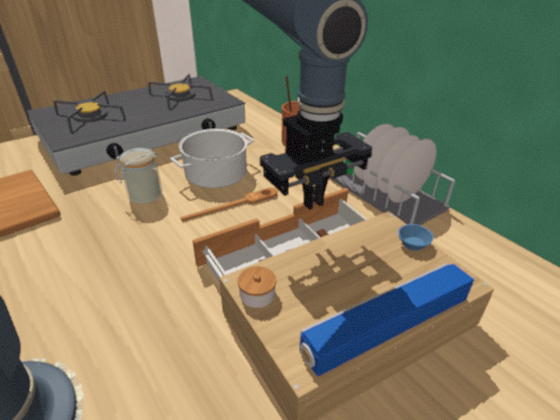

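Run:
```python
from wr import *
z=np.load('pics/w10.npz');P=wcloud(z);g=z['im'].astype(int).max(2)
m=(g<110)&(P[...,2]>.012)&(P[...,2]<.09); m[228:]=0;m[:105]=0;m[:,:140]=0;m[:,450:]=0
n,l,s,c=cv2.connectedComponentsWithStats(m.astype(np.uint8))
for i in range(1,n):
    if s[i,4]<150: continue
    q=np.array([own(p) for p in P[l==i]])*1000
    print(c[i].round(),q.min(0).round(),q.max(0).round())
for v,u in [(48,100),(48,275),(38,100),(46,450)]: print(u,v,own(P[v,u]).round(4))
```

```text
[212. 163.] [-225.  -59.   16.] [-115.  -58.   40.]
[342. 165.] [-224.   54.   14.] [-114.   55.   38.]
[376. 139.] [-219.   74.   12.] [-169.   94.   29.]
[292. 183.] [-171.  -22.   12.] [-141.   45.   44.]
[167. 189.] [-166. -106.   14.] [-137.  -86.   66.]
[237. 191.] [-163.  -45.   13.] [-140.  -26.   66.]
100 48 [-0.2635 -0.1237  0.0747]
275 48 [-0.2644 -0.0023  0.0545]
100 38 [-0.2696 -0.1219  0.0768]
450 46 [-0.2638  0.1193  0.076 ]
```

All five rests are in the drawer. The highest points are at z = 66 mm, and the underside of the top is at 80 mm. The front face is at x of about -0.271. Now I'll go in front of it and descend.

{"name": "servo_tool", "arguments": {"plan": [{"linear": [-0.2, -4, 0], "dr": [0, 0, 0]}, {"linear": [-0.5, -8, 0], "dr": [0, 0, 0]}, {"linear": [-0.5, -12, 0], "dr": [0, 0, 0]}, {"linear": [-0.5, -16, 0], "dr": [0, 0, 0]}, {"linear": [-0.5, -17.2, 0], "dr": [0, 0, 0]}, {"linear": [-0.5, -17.2, 0], "dr": [0, 0, 0]}, {"linear": [-0.5, -17.2, 4], "dr": [0, 0, 0]}, {"linear": [-0.5, -17.2, 8], "dr": [0, 0, 0]}, {"linear": [-0.5, -17.2, 12], "dr": [0, 0, 0]}, {"linear": [-0.5, -17.2, 13], "dr": [0, 0, 0]}, {"linear": [-0.5, -17.2, 13], "dr": [0, 0, 0]}, {"linear": [-0.5, -17.2, 13], "dr": [0, 0, 0]}]}}

```text
clock: 17.2
ee_pos: [0.5912, 0.1593, 0.0411]
ee_rot: [-0.0, 0.999, -0.049, 0.001]
ft_force: [-0.3, -0.2, 0.1]
finger_gap: 0.0137
```

```bash
python3 go.py -.15 0.0 0.038
```

```text
t 17.2 own [-0.3147 -0.001   0.0411] F [-0.3 -0.2  0.1] gap 0.0137
lin cm [ 0.12 16.47  0.3 ] dr [-0.02 -0.13 -0.09]
```

{"name": "servo_tool", "arguments": {"plan": [{"linear": [0, 1.5, 0.1], "dr": [0, 0, 0]}, {"linear": [0, 2.5, 0.1], "dr": [0, 0, 0]}, {"linear": [0, 3.2, 0.1], "dr": [0, 0, 0]}, {"linear": [0, 4, 0.1], "dr": [0, 0, 0]}, {"linear": [0, 4.8, 0.1], "dr": [0, 0, 0]}, {"linear": [0, 5.6, 0.1], "dr": [0, 0, 0]}, {"linear": [0, 6.4, 0.1], "dr": [0, 0, 0]}, {"linear": [0, 7.2, 0.1], "dr": [0, 0, 0]}, {"linear": [0, 8, 0.1], "dr": [0, 0, 0]}, {"linear": [0, 8.8, 0.1], "dr": [0, 0, 0]}, {"linear": [0, 9.6, 0.1], "dr": [0, 0, 0]}, {"linear": [0, 10.4, 0.1], "dr": [0, 0, 0]}, {"linear": [0, 11.2, 0.1], "dr": [0, 0, 0]}, {"linear": [0, 12, 0.1], "dr": [0, 0, 0]}, {"linear": [0, 12.8, 0.1], "dr": [0, 0, 0]}, {"linear": [0, 13.6, 0.1], "dr": [0, 0, 0]}, {"linear": [0, 14.4, 0.1], "dr": [0, 0, 0]}, {"linear": [0, 15.2, 0.1], "dr": [0, 0, 0]}, {"linear": [0, 15.6, 0.1], "dr": [0, 0, 0]}, {"linear": [0, 15.6, 0.1], "dr": [0, 0, 0]}]}}

```text
clock: 19.2
ee_pos: [0.5741, 0.0038, 0.0383]
ee_rot: [0.0, 0.999, -0.049, -0.001]
ft_force: [-0.3, 0.6, 0.3]
finger_gap: 0.0137
```

```bash
python3 go.py -.15 0.0 0.038;python3 -c "
from h import *
snap('side','s11')"
```

```text
t 19.2 own [-0.1583 -0.0031  0.0383] F [-0.3  0.6  0.3] gap 0.0137
lin cm [0.31 0.83 0.04] dr [ 0.05  0.08 -0.07]
```

View pics/s11.png

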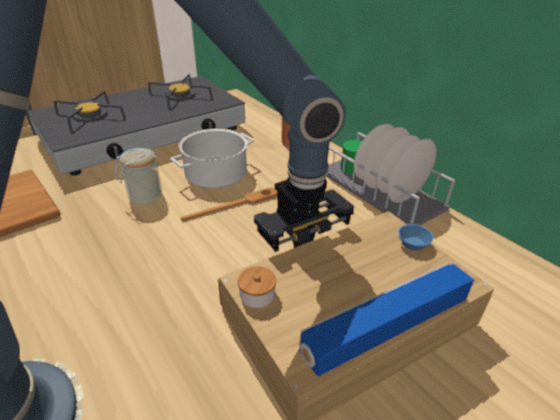

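The gripper is clear of everything and the drawer is almost shut. I'll push the last bit in small steps and watch the force.

{"name": "servo_tool", "arguments": {"plan": [{"linear": [0, 0.3, 0], "dr": [0, 0, 0]}, {"linear": [0, 0.6, 0], "dr": [0, 0, 0]}, {"linear": [0, 0.6, 0], "dr": [0, 0, 0]}]}}

```text
clock: 19.55
ee_pos: [0.5738, -0.0009, 0.0383]
ee_rot: [0.0, 0.999, -0.048, -0.0]
ft_force: [-0.8, 0.8, 0.2]
finger_gap: 0.0139
```

{"name": "servo_tool", "arguments": {"plan": [{"linear": [0, 0.2, 0], "dr": [0, 0, 0]}, {"linear": [0, 0.2, 0], "dr": [0, 0, 0]}]}}

```text
clock: 19.75
ee_pos: [0.5738, -0.0027, 0.0384]
ee_rot: [-0.0, 0.999, -0.048, -0.0]
ft_force: [-0.4, 0.7, -0.3]
finger_gap: 0.014
```

```bash
python3 go.py -.15 0.0 0.038
```

```text
t 19.75 own [-0.1517 -0.0027  0.0384] F [-0.4  0.7 -0.3] gap 0.014
lin cm [0.27 0.17 0.04] dr [-0.    0.04  0.01]
```

{"name": "servo_tool", "arguments": {"plan": [{"linear": [0, 0.2, 0], "dr": [0, 0, 0]}, {"linear": [0, 0.2, 0], "dr": [0, 0, 0]}]}}

```text
clock: 19.95
ee_pos: [0.5738, -0.003, 0.0384]
ee_rot: [-0.001, 0.999, -0.047, -0.0]
ft_force: [-1.1, 4.9, 0.4]
finger_gap: 0.0138
```

{"name": "servo_tool", "arguments": {"plan": [{"linear": [0, 0.15, 0], "dr": [0, 0, 0]}, {"linear": [0, 0.15, 0], "dr": [0, 0, 0]}]}}

```text
clock: 20.15
ee_pos: [0.5737, -0.0031, 0.0384]
ee_rot: [-0.002, 0.999, -0.047, -0.0]
ft_force: [-0.9, 7.8, 0.3]
finger_gap: 0.0141
```

{"name": "servo_tool", "arguments": {"plan": [{"linear": [0, 0.15, 0], "dr": [0, 0, 0]}, {"linear": [0, 0.15, 0], "dr": [0, 0, 0]}]}}

```text
clock: 20.35
ee_pos: [0.5738, -0.0031, 0.0385]
ee_rot: [-0.003, 0.999, -0.047, -0.0]
ft_force: [0.1, 10.4, 1.5]
finger_gap: 0.014
```

The force rose to 10 N without further motion, so the drawer is against its stop. I'll back off, lift, and check.

{"name": "servo_tool", "arguments": {"plan": [{"linear": [0, -1, 0], "dr": [0, 0, 0]}, {"linear": [0, -4, 0], "dr": [0, 0, 0]}, {"linear": [0, -7, 0], "dr": [0, 0, 0]}, {"linear": [0, -8, -4], "dr": [0, 0, 0]}, {"linear": [0, -8, -9], "dr": [0, 0, 0]}, {"linear": [0, -8, -14], "dr": [0, 0, 0]}, {"linear": [0, -8, -18], "dr": [0, 0, 0]}, {"linear": [0, -8, -18], "dr": [0, 0, 0]}, {"linear": [0, -8, -18], "dr": [0, 0, 0]}]}}

```text
clock: 21.25
ee_pos: [0.582, 0.0711, 0.2196]
ee_rot: [0.0, 0.999, -0.048, 0.001]
ft_force: [-0.9, -0.2, -1.3]
finger_gap: 0.0144
```

Run:
```python
from wr import *
snap('wrist','w12');snap('side','s12');snap('top','t12')
P=wcloud(np.load('pics/w12.npz'))
Z=P[...,2];q=(P[...,:2]-C)@np.column_stack([xo,yo])
for y0 in(-.15,-.1,-.07,.07,.1,.15):
    m=(abs(q[...,1]-y0)<.01)&(Z>.06)&(Z<.09)&(q[...,0]<-.12)&(q[...,0]>-.2)
    print(y0,m.sum(),np.percentile(q[m][:,0],[2,50,98]).round(4) if m.sum() else '')
```

```text
-0.15 0 
-0.1 0 
-0.07 0 
0.07 0 
0.1 0 
0.15 0
```

View pics/w12.png

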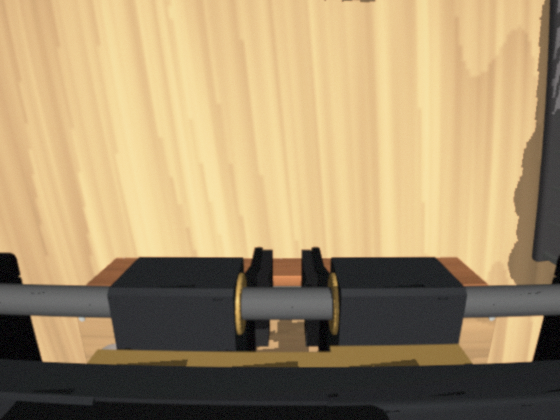

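View pics/t12.png

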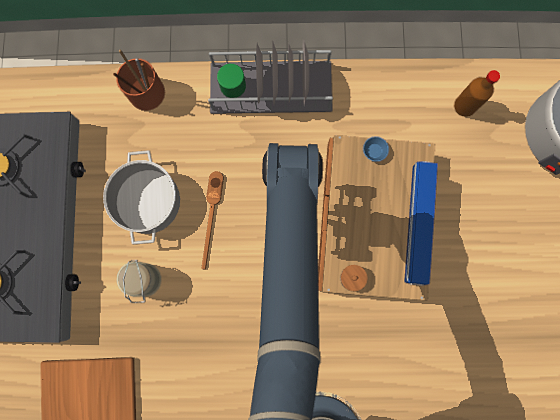

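Run:
```python
from go import *
a=np.load('pics/t12.npz');P=cloud('top',a['d']);o0=np.load('pics/top0.npz');P0=cloud('top',o0['d'])
def st(P,n):
    q=np.stack([(P[...,:2]-C)@xo,(P[...,:2]-C)@yo],-1);Z=P[...,2]
    for y0 in(-.18,-.165,-.15,-.13,-.1,.17,.185):
        m=(abs(q[...,1]-y0)<.006)&(Z>.062)&(Z<.084)&(q[...,0]<-.1)&(q[...,0]>-.3); t=(abs(q[...,1]-y0)<.006)&(Z>.09)&(Z<.1)&(q[...,0]<-.1)&(q[...,0]>-.2)
        print(n,y0,m.sum(),np.percentile(q[m][:,0],[2,50]).round(4) if m.sum() else '','edge',q[t][:,0].min().round(4) if t.sum() else '')
st(P0,'before');st(P,'now')
d=cv2.absdiff(a['im'],o0['im']).max(2)
for n,(u,v) in dict(dish=(376,149),salt=(354,277),pot=(142,196),jar=(135,280),spoonb=(215,182),spoone=(207,240),wrap=(422,180)).items(): print(n,np.median(d[v-12:v+12,u-12:u+12]),np.percentile(d[v-12:v+12,u-12:u+12],95))
```

```text
before -0.18 28 [-0.2711 -0.2652] edge -0.1291
before -0.165 24 [-0.2708 -0.2648] edge -0.1294
before -0.15 24 [-0.2712 -0.2659] edge -0.1289
before -0.13 24 [-0.2705 -0.2652] edge -0.128
before -0.1 24 [-0.2707 -0.265 ] edge -0.1297
before 0.17 25 [-0.2714 -0.2653] edge -0.1294
before 0.185 22 [-0.27   -0.2646] edge -0.1283
now -0.18 20 [-0.1377 -0.1339] edge -0.1292
now -0.165 21 [-0.1389 -0.134 ] edge -0.1299
now -0.15 24 [-0.1396 -0.1345] edge -0.1289
now -0.13 21 [-0.139  -0.1344] edge -0.13
now -0.1 19 [-0.1391 -0.1344] edge -0.1299
now 0.17 18 [-0.1392 -0.1351] edge -0.1296
now 0.185 20 [-0.1394 -0.1341] edge -0.1286
dish 13.0 18.0
salt 16.0 18.25
pot 18.0 21.0
jar 16.0 18.0
spoonb 16.0 21.0
spoone 18.0 21.0
wrap 15.0 19.0
```

View pics/s12.png

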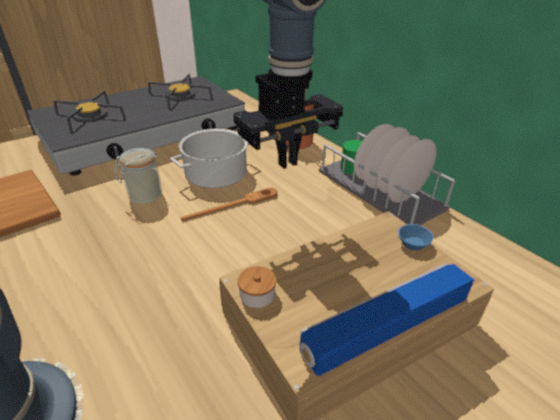

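The drawer's front face sits 10 mm ahead of the organiser's edge, which is its shut position. The top is clear, the other things stand where they were, and the arm is free.

```bash
python3 -c "
from workcell import *
print(close_job())"
```

```text
the job is handed in; nothing more can be done
None
```

I swept all five rests one by one over the organiser's front edge into the open drawer without picking any up. I then pushed the drawer shut and handed the job in at about 21.5 s.

- **Rests:** before shutting, the wrist picture showed all five in the drawer, with two standing on end. Their tops were at 66 mm and the underside of the organiser's top is at 80 mm. I could not see inside once the drawer was shut.
- **Drawer:** the push ended at a firm stop, with the force rising to about 10 N without further motion. The top camera puts the front face about 9–10 mm ahead of the organiser's edge, which matches fully shut. The fingertip position during the push suggested 1–2 mm still open, which is within the 6 mm limit.
- **Other things:** in the last top picture the dish, salt cellar, wrapper holder, spoon, jar and pot are where they started. The arm was clear of everything.
- **Hiccups:** one move call was refused for a missing field. R4 was knocked slightly while I swept R5, so I measured it again before sweeping it.

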